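# Pin a cassette clamp shut and hold it down

### The job

First pull the drawer of the drawer unit out to its stop and leave it out, then swing the hinged upper half of the cassette clamp fully shut, and then take the long locking pin out of the drawer and push it down through the sprung bush and the aligned holes of both halves until its collar presses the bush home. Finish while still holding the pin and pressing it down, so that the clamp is kept pressed shut; do not let go. Leave the short pin in its hole and the other things on the bench where they stand.

Things in the scene. Friction and masses are not known exactly. Their poses are not given: they have to be found in the camera images.
- cabinet: white steel drawer unit on the bench, 200 deep x 170 wide x 120 mm tall, with one grey-fronted drawer that fills its front. Origin on the bench under the middle of its front face; x points into the unit (the drawer pulls out along its -x), y along the front, z up. It does not move. A low slide tray (17 mm high) stands on its top, more than 130 mm behind the front.
- drawer (a joint): how far the drawer is out, m: 0 shut, 0.12 at its stop. It slides with about 2 N of friction and stays where it is left.
- drawer_handle (a point): middle of the drawer's steel bar handle: a level round bar 10 mm thick, 90 mm long along the unit's y, on two end posts, 88 mm above the bench and 32 mm below the unit's top; 35 mm are free between bar and drawer front. It travels with the drawer.
- socket_a (a point): mouth of the left (+y side) hole, 11.5 mm wide and 24 mm deep, in the white pin rack inside the drawer; rack top 36 mm above the bench. The two holes are 70 mm apart along the unit's y, 110 mm behind the handle bar, and 62 mm clear of the unit's front when the drawer is out. Drawer front's top edge 112 mm above the bench, side walls 66 mm. Travels with the drawer.
- socket_b (a point): mouth of the right (-y side) hole of the same rack.
- lock_pin: the long pin of two standing upright in the rack (either hole), origin at the centre of its foot, z up: steel shaft 10 mm thick, 44 mm long, foot tapered over 4 mm; collar 24 mm wide, 44 to 49 mm above the foot; round black grip 16 mm wide, 49 to 85 mm above the foot. In the rack the foot is 12 mm and the grip's top 97 mm above the bench. About 60 g; yaw does not matter.
- lock_pin_tip (a point): the centre of the locking pin's foot (same point as its origin).
- stub_pin: the other pin in the rack, short and fat, not wanted: shaft 10 mm thick and only 20 mm long, 24 mm collar, black grip 24 mm wide and 20 mm long. Origin at its foot; its collar rests on the rack and its top is 61 mm above the bench. It stays in its hole.
- clamp: aluminium cassette clamp fixed to the bench, two hinged halves like a clamshell. Origin on the bench under the hinge axis; the halves run from the hinge along its -x, y is along the hinge, z up. Lower half 115 x 90 mm, 30 mm high.
- clamp_hinge (a point): middle of the hinge axis (along the clamp's y), 32 mm above the bench.
- clamp_lid (a joint): opening angle of the upper half, rad: 0 shut (lying level on the lower half), 1.3 fully up; grows as the free end rises. It starts standing open. A stiff hinge: it stays where it is left and needs about 0.15 to 0.4 N m to swing shut.
- lid_edge (a point): middle of the upper half's free edge, on its outer (upper) face, 115 mm from the hinge axis. The upper half is a plate 107 x 86 mm (8 to 115 mm from the hinge axis), 12 mm thick, its inner face in the plane of the hinge axis, so when shut its outer face is 44 mm above the bench. The outer face is bare from 15 to 65 mm from the hinge.
- base_hole (a point): mouth of the pin hole in the lower half, 13 mm wide with a 2 mm chamfer, 30 mm above the bench, 85 mm from the hinge axis along the clamp's -x, straight through. The upper half's 13 mm hole lies exactly above it when shut.
- bush_top (a point): centre of the hole's mouth on top of the sprung bush: a steel plate 34 x 34 x 10 mm with a chamfered 13 mm hole, on four short springs over the upper half's hole. With the clamp shut it is 60 mm above the bench unpressed, 54 mm pressed home. Moves with the upper half and bush; z is normal to the upper half.
- clamp_bush (a joint): how far the sprung bush is pressed towards the upper half, m: 0 free, 0.006 pressed home; about 3 N to start it, 8 N to press it home; it springs back if let go. With the pin's collar pressing it home, the pin's foot is 10 mm above the bench, 20 mm deep in the lower half.
- slide_box: cardboard slide box 75 x 48 x 30 mm, origin under its centre; a bystander.
- sample_jar: glass jar, 54 mm across, 60 mm tall, origin under its centre; a bystander.
- amber_bottle: amber bottle, 60 mm across, 110 mm tall, origin under its centre; a bystander.
- clear_bottle: clear bottle, 68 mm across, 150 mm tall, origin under its centre; a bystander.
- red_cap_bottle: clear bottle with a screw cap, 60 mm across, 120 mm tall, origin under its centre; a bystander.
- mould_tray: steel tray of embedding moulds, 80 x 60 x 18 mm, origin under its centre; a bystander.
- brush: brush lying on the bench, about 0.2 m long, origin under its middle; a bystander.
Things that resemble listed ones, but are neither listed nor needed, are in the scene too. What is shaped like the clamp but pink or turquoise is not meant.

How it is judged:
By the outcome, as a careful person would: the job done as asked, in the order asked, and still so for the second after the job is handed in, while the arm keeps its last pose, push and grip.
It also fails if it takes over 72 s, if anything falls off the work surface, if the arm or the gripper's body presses on something with over 40 N, if the wrist force passes 120 N, or if a joint passes its speed limit or range.

### The arm

A 6-joint arm with a two-finger parallel gripper is mounted at the origin on the work surface. World frame = base frame: x ahead of the robot, y to its left, z up, the work surface at z = 0. Lengths are in mm, angles in rad, forces in N, time in s.
With the tool pointing down it reaches from about 300 to 825 mm from the base axis. Payload 5.4 kg.
Tool frame: the origin (TCP) lies between the finger pads; the fingertips stand 25 mm ahead of it and the grasp point (between the pads) lies 6 mm ahead of it; z points along the fingers, y is the line along which they close (so a half turn about z gives the same grasp; the last joint's range is limited). The gripper opens to 92 mm and grips with 3 to 60 N. Pads are 20 mm wide; open, the fingers measure 128 mm over their backs; the gripper's body (75 mm by 189 mm) begins 69 mm behind the grasp point.
Start: joints at [0.94, 0.158, 1.597, -0, 1.386, -0.21], TCP at [234.89, 524.817, 239.601] pointing down, gripper open.
Joint ranges: [-2.91, 2.91], [-0.94, 2.29], [0.18, 2.7], [-1.29, 4.43], [0.17, 2.64], [-3, 3]. Speed limits (rad/s): [2.57, 2.57, 3.14, 3.14, 3.14, 3.14].

### API

Orientations are given as a unit quaternion [w, x, y, z].
In Python, from plant import env gives the robot as it stands. The module is installed in compiled form; this text tells all that it offers.
- The arm moves only by the shell command python3 -m creep 'ROWS' [FORCE]. ROWS is JSON, a list of rows, each a list of 7 numbers: the shift along the tool's x, y, z in cm, then the turn, a rotation vector about the tool's x, y, z in degrees, then the opening, from 0 (shut) to 1 (fully open). In form: [[x, y, z, wx, wy, wz, hand], ...]. A call has 1 to 5 rows; each row is the pose to reach, as a shift and turn from the pose commanded when the call began, along the tool's axes at that moment; what a row does not reach only later rows make up. A row lasts 1/8 s, in which the tool goes at most 62.5 mm and 10.7 degrees, less where a joint would pass 70% of its speed; a pose out of reach is approached as far as the arm can. A call with a gripper value outside its range is refused whole. The fingers move at their own pace and stop on an object; FORCE is the grip in N (left out, the last holds). Time passes only in rows, so rows that repeat a pose let the fingers close. It gives the time, the measured TCP pose, the force, the opening and the grip force at its end, in the units of the state.
- env.get_obs(): the state, without advancing time (a new reading comes with each control period).
- env.capture(name): name is "side" or "top" or "wrist"; returns the picture (384x512x3 uint8, red, green, blue); there is no depth.
- env.camera_model(name): a dict with "fovy" (degrees; the focal length in pixels is half the picture's height over the tangent of half this angle, whatever the lens; pixels are square), "cx", "cy" (the principal point, pixels), "extrinsics" (4x4, takes a point from world to camera coordinates). Camera axes: x right, y down, z forward; pixel columns grow to the right and rows downward; lengths in mm; the calibration is good to about 2 mm. The wrist camera is an equidistant fisheye: a pixel r from the principal point sees the ray r / f radians off the axis. A picture is of the moment at which its call begins: read the wrist's pose just before it. camera_model takes no time and is no camera call; for the wrist camera it gives the pose at the moment of the call.
- env.hand_in(): hands the job in; it is judged then, once.
The state is a dict: "clock": time; "joint_pos": joint angles; "joint_velocities": joint speeds; "tau": joint torques, N m; "position": TCP position; "tcp_rot": TCP orientation; "wrist_force": force on the tool from outside, world axes, zero at the start; "ft_torque": the same for the moment, N m; "width": finger opening in mm; "finger_force": force on a finger pad.
Only numpy, scipy, OpenCV 4.12 (cv2) and the standard library are available. Lean on these libraries where they do the work, as an engineer would, in place of code of your own. Each camera call takes 0.05 s, during which the arm holds its last target. There are 200 camera calls.

## Working session

There is one attempt and no reset: what is moved stays moved. The work goes in short steps, Python scripts to look and compute and a shell command to move; the robot and the scene stay as the last step left them, time stands still between calls to the robot, and variables do not carry over. Pictures are saved under pics/ and viewed, at most 10 in all, crops included, and the job is handed in when it is done.

```bash
mkdir -p pics; cat > h.py <<'E'
import numpy as np, cv2
from plant import env
from scipy.spatial.transform import Rotation as R
def save(n,f):
    m=env.camera_model(n); im=env.capture(n); cv2.imwrite('pics/'+f,im[:,:,::-1]); np.savez('pics/'+f+'.npz',im=im,E=m['extrinsics'],p=[m['fovy'],m['cx'],m['cy'],n=='wrist']); return im
def ray(f,u,v):
    d=np.load('pics/'+f+'.npz'); fy,cx,cy,w=d['p']; E=d['E']; F=192/np.tan(np.radians(fy/2))
    a=np.array([u-cx,v-cy])
    if w:
        r=np.hypot(*a); t=r/F; k=np.array([*(a/max(r,1e-9)*np.sin(t)),np.cos(t)])
    else: k=np.array([a[0]/F,a[1]/F,1.])
    Rm=E[:3,:3]; return -Rm.T@E[:3,3], Rm.T@(k/np.linalg.norm(k))
def onz(f,u,v,z):
    o,k=ray(f,u,v); return (o+k*(z-o[2])/k[2]).round(1)
def tri(*a):
    A=0;b=0
    for x in a:
        o,k=ray(*x); P=np.eye(3)-np.outer(k,k); A=A+P; b=b+P@o
    return np.linalg.solve(A,b).round(1)
def proj(f,X):
    d=np.load('pics/'+f+'.npz'); fy,cx,cy,w=d['p']; E=d['E']; F=192/np.tan(np.radians(fy/2))
    c=E[:3,:3]@np.array(X)+E[:3,3]
    if w:
        r=np.hypot(c[0],c[1]); t=np.arctan2(r,c[2]); return (np.array([cx,cy])+c[:2]/r*t*F).round(1)
    return (np.array([cx,cy])+c[:2]/c[2]*F).round(1)
def q2R(q): return R.from_quat([q[1],q[2],q[3],q[0]])
def shift(p,Rt=None):
    "tool shift in cm and rotvec deg to get TCP to p with orientation Rt"
    o=env.get_obs(); r=q2R(o['tcp_rot']); s=r.inv().apply(np.array(p)-o['position'])/10
    w=(r.inv()*Rt).as_rotvec(degrees=True) if Rt is not None else np.zeros(3)
    return s.round(2),w.round(1)
E
python3 - <<'E'
from h import *
import json
ims=[save(n,n+'0.png') for n in('top','side')]
o=env.get_obs();print(o)
for n in('top','side'): 
    m=env.camera_model(n);print(m['fovy'],(-m['extrinsics'][:3,:3].T@m['extrinsics'][:3,3]).round(), m['extrinsics'][:3,:3].round(2).tolist())
E
```

```text
{'clock': 0.1, 'joint_pos': array([ 9.39933071e-01,  1.58977360e-01,  1.59811820e+00,  5.05043970e-06,
        1.38619883e+00, -2.10144356e-01]), 'joint_velocities': array([-0.00061846, -0.00134251, -0.00349111,  0.00017116,  0.00038569,
       -0.00056705]), 'tau': array([-9.88284569e-05, -3.86498344e+01, -3.22963107e+01,  7.03746756e-02,
        3.38835013e-02, -5.23023076e-06]), 'position': array([234.56125364, 524.40148033, 238.71625533]), 'tcp_rot': array([-3.49609003e-04,  2.08811819e-01,  9.77955469e-01, -7.75733686e-04]), 'wrist_force': array([ 0.173341  , -0.69172286, -1.25554448]), 'ft_torque': array([ 0.00667883,  0.01268517, -0.04296045]), 'finger_force': 0.0, 'width': 91.77242591582463}
53.58278541935133 [ 414.  -18. 1399.] [[0.02, -1.0, 0.0], [-0.99, -0.02, -0.16], [0.16, 0.0, -0.99]]
57.81687177972699 [ -10. -878.  800.] [[0.81, -0.58, -0.01], [-0.32, -0.43, -0.84], [0.49, 0.69, -0.54]]
```

View pics/top0.png

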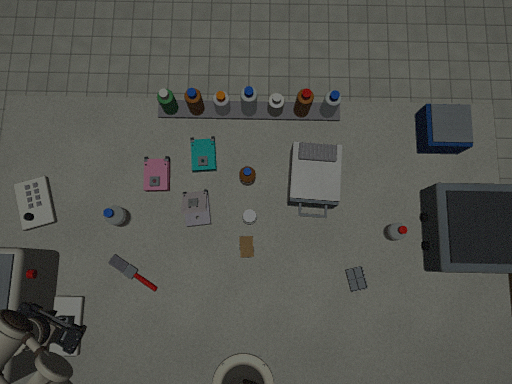

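View pics/side0.png

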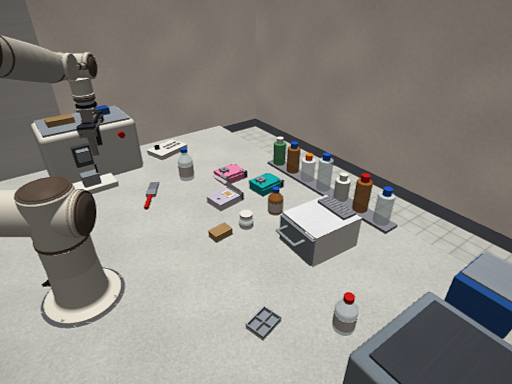

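```bash
python3 - <<'E'
from h import *
t=cv2.imread('pics/top0.png');s=cv2.imread('pics/side0.png')
a=cv2.resize(t[130:240,130:350],None,fx=3.6,fy=3.6,interpolation=3)[:,:790];b=cv2.resize(s[160:270,180:370],None,fx=1.8,fy=1.8,interpolation=3)
a=cv2.resize(t[180:235,175:355],(790,241),interpolation=3);b=cv2.resize(s[165:265,195:365],(595,350),interpolation=3)
c=np.zeros((595,790,3),np.uint8);c[:241]=a;c[245:595,:595]=b
cv2.imwrite('pics/c1.png',c)
E
```

```text
(no output)
```

View pics/c1.png

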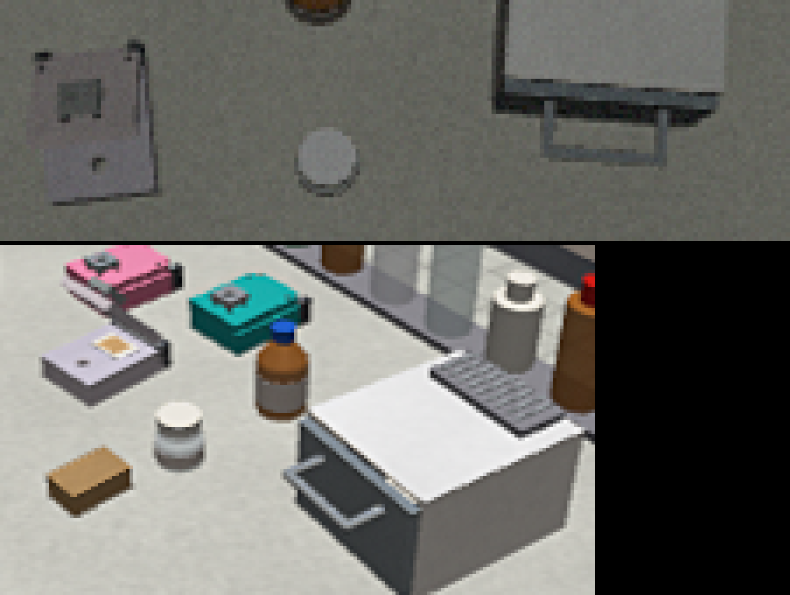

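```bash
python3 - <<'E'
from h import *
T='top0.png';S='side0.png'
cr=lambda u,v:(175+u/4.389,180+v/4.382)
cs=lambda u,v:(195+u/3.5,165+(v-245)/3.5)
for n,p,z in[('hole',(98,163),30),('baseL',(52,203),30),('baseR',(157,192),30),('hingeL',(43,57),32),('hingeR',(136,46),32),('hL',(545,155),88),('hR',(663,161),88),('topFL',(508,85),120),('topFR',(720,96),120)]:
    print(n,onz(T,*cr(*p),z))
for n,p,z in[('hole',(84,362),30),('baseNear',(91,388),30),('baseL',(44,360),30),('hL',(290,472),88),('hR',(348,525),88)]:
    print('S',n,onz(S,*cs(*p),z))
m=env.camera_model('wrist');o=env.get_obs();E=m['extrinsics'];r=q2R(o['tcp_rot'])
print(m['fovy'],m['cx'],m['cy'],r.inv().apply(-E[:3,:3].T@E[:3,3]-o['position']),r.inv().apply(E[2,:3]))
print(r.as_matrix().round(3))
E
```

```text
hole [575.3 174.8  30. ]
baseL [541.4 211.1  30. ]
baseR [552.3 125.2  30. ]
hingeL [663.1 224.1  32. ]
hingeR [674.  147.1  32. ]
hL [ 582.2 -186.6   88. ]
hR [ 579.4 -279.9   88. ]
topFL [ 632.4 -153.8  120. ]
topFR [ 627.2 -318.4  120. ]
S hole [577.3 170.4  30. ]
S baseNear [555.4 119.2  30. ]
S baseL [541.7 201.9  30. ]
S hL [ 590.1 -188.4   88. ]
S hR [ 583.1 -277.9   88. ]
65.70646984690485 248.77483637898337 199.22925224667534 [ 6.74545364e+01  6.03844331e-02 -1.46019246e+02] [-2.39576343e-01 -2.56850848e-04  9.70877495e-01]
[[-0.913  0.408 -0.001]
 [ 0.408  0.913 -0.001]
 [ 0.    -0.002 -1.   ]]
```

```bash
cat >> h.py <<'E'
def down(a):
    "tool down, tool y at world angle a deg"
    a=np.radians(a); y=np.array([np.cos(a),np.sin(a),0]); z=np.array([0,0,-1.]); return R.from_matrix(np.c_[np.cross(y,z),y,z])
E
python3 - <<'E'
from h import *
T='top0.png'
print('edge px',175+90/4.389,180+148/4.382)
x=np.array([.992,.126,0]);H=np.array([660,183.7,32])
for th in np.arange(.5,1.31,.1):
    o=H-x*(115*np.cos(th)-12*np.sin(th))+[0,0,115*np.sin(th)+12*np.cos(th)]
    i=H-x*115*np.cos(th)+[0,0,115*np.sin(th)]
    b=H-x*(85*np.cos(th)-28*np.sin(th))+[0,0,85*np.sin(th)+28*np.cos(th)]
    print(round(th,1),proj(T,o),proj(T,i),proj(T,b),proj('side0.png',o),proj('side0.png',i))
print('bush px',175+80/4.389,180+100/4.382)
print(shift([583,-233,190],down(-2)))
E
```

```text
edge px 195.5058099794942 213.77453217708808
0.5 [195.4 217.7] [196.  219.7] [194.6 208. ] [215.3 184.9] [214.4 187.7]
0.6 [194.9 215.3] [195.5 217.6] [194.2 205.8] [216.6 182.3] [215.4 185. ]
0.7 [194.3 212.7] [194.9 215.3] [193.8 203.5] [218.  179.8] [216.6 182.4]
0.8 [193.8 209.9] [194.4 212.7] [193.5 201. ] [219.7 177.3] [218.1 179.9]
0.9 [193.3 206.9] [193.8 209.9] [193.1 198.5] [221.4 175.1] [219.7 177.5]
1.0 [192.8 203.7] [193.3 206.9] [192.8 195.9] [223.3 173. ] [221.4 175.2]
1.1 [192.3 200.4] [192.8 203.7] [192.5 193.3] [225.3 171.1] [223.3 173.1]
1.2 [191.9 197. ] [192.4 200.5] [192.3 190.7] [227.4 169.4] [225.3 171.2]
1.3 [191.5 193.5] [192.  197.1] [192.1 188.2] [229.5 167.9] [227.3 169.5]
bush px 193.22738664843928 202.82062984938383
(array([-62.74, -54.9 ,   4.94]), array([-0.1,  0. , 67.9]))
```

```bash
python3 -m creep '[[-62.7,-54.9,4.9,0,0,68,0.3],[-62.7,-54.9,4.9,0,0,68,0.3],[-62.7,-54.9,4.9,0,0,68,0.3],[-62.7,-54.9,4.9,0,0,68,0.3],[-62.7,-54.9,4.9,0,0,68,0.3]]'; python3 -c "
from h import *
print(shift([583,-233,190],down(-2)))"
```

```text
clock: 0.72
position: [365.4, 239.5, 220.9]
tcp_rot: [0.0, 0.63, 0.776, 0.0]
wrist_force: [0.9, 0.1, 0.3]
width: 44.1
finger_force: 0.0
(array([-50.71,  11.6 ,   3.1 ]), array([ 0. ,  0. , 13.8]))
```

```bash
python3 -m creep '[[-50.7,11.6,3.1,0,0,13.8,0.3],[-50.7,11.6,3.1,0,0,13.8,0.3],[-50.7,11.6,3.1,0,0,13.8,0.3],[-50.7,11.6,3.1,0,0,13.8,0.3],[-50.7,11.6,3.1,0,0,13.8,0.3]]';python3 -c "
from h import *
print(shift([583,-233,190],down(-2)))"
```

```text
clock: 1.35
position: [497.7, -43.2, 202.3]
tcp_rot: [-0.0, 0.717, 0.697, 0.0]
wrist_force: [0.6, 0.9, 0.7]
width: 27.9
finger_force: 0.0
(array([-18.72,   9.08,   1.23]), array([-0. , -0. ,  0.3]))
```

```bash
python3 -m creep '[[-18.7,9.1,1.2,0,0,0,0.3],[-18.7,9.1,1.2,0,0,0,0.3],[-18.7,9.1,1.2,0,0,0,0.3],[-18.7,9.1,1.2,0,0,0,0.3],[-18.7,9.1,1.2,0,0,0,0.3]]';python3 -c "
from h import *
save('wrist','w1.png');o=env.get_obs();print(o['position'],q2R(o['tcp_rot']).as_matrix().round(3))
print(proj('w1.png',[583,-186,88]),proj('w1.png',[583,-280,88]))"
```

```text
clock: 1.98
position: [582.7, -231.8, 189.7]
tcp_rot: [-0.001, 0.718, 0.696, -0.0]
wrist_force: [-0.1, 0.2, -0.3]
width: 27.5
finger_force: 0.0
[ 582.53869215 -230.45840909  189.91512573] [[ 0.029  1.    -0.001]
 [ 1.    -0.029  0.001]
 [ 0.001 -0.001 -1.   ]]
[248.2 152.9] [251.3 256.9]
```

View pics/w1.png

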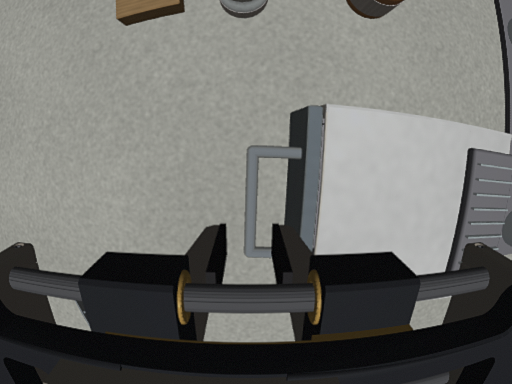

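The wrist view shows the handle bar running from about (252,152) to (250,252), with the fingertips just either side of its lower end.

```bash
python3 -c "
from h import *
a=onz('w1.png',252.5,153,88);b=onz('w1.png',250,252,88);print(a,b)
c=onz('w1.png',326,106,120);d=onz('w1.png',318,240,120);print(c,d)
m=(a+b)/2;print(m);print(shift([m[0]+1,m[1],92],down(-2)))"
```

```text
[ 586.5 -186.2   88. ] [ 581.9 -275.    88. ]
[ 641.1 -149.3  120. ] [ 636.4 -252.7  120. ]
[ 584.2 -230.6   88. ]
(array([-0.02,  0.28,  9.79]), array([-0.1, -0.1,  0.3]))
```

```bash
python3 -m creep '[[0,0.3,5,0,0,1,0.3],[0,0.3,9.6,0,0,1,0.3],[0,0.3,9.6,0,0,1,0.3],[0,0.3,9.6,0,0,1,0],[0,0.3,9.6,0,0,1,0]]' 30 && python3 -m creep '[[0,0,0,0,0,0,0],[0,0,0,0,0,0,0]]'
```

```text
clock: 2.65
position: [584.6, -230.9, 97.2]
tcp_rot: [-0.001, 0.723, 0.691, -0.002]
wrist_force: [-17.8, 1.4, 13.3]
width: 9.6
finger_force: 9.3
clock: 2.9
position: [584.4, -230.9, 97.3]
tcp_rot: [-0.001, 0.723, 0.691, -0.002]
wrist_force: [-11.6, 1.6, 6.7]
width: 8.6
finger_force: 30.0
```

```bash
python3 -m creep '[[0,-2.5,0,0,0,0,0],[0,-5,0,0,0,0,0],[0,-7.5,0,0,0,0,0],[0,-10,0,0,0,0,0],[0,-11.8,0,0,0,0,0]]' && python3 -m creep '[[0,-0.5,0,0,0,0,0],[0,-0.5,0,0,0,0,0]]'
```

```text
clock: 3.52
position: [469.3, -223.9, 97.3]
tcp_rot: [0.001, 0.723, 0.69, 0.002]
wrist_force: [3.7, 8.9, 3.5]
width: 8.8
finger_force: 30.0
clock: 3.78
position: [464.4, -223.7, 97.3]
tcp_rot: [0.001, 0.723, 0.69, 0.002]
wrist_force: [1.9, 8.3, 4.7]
width: 9.0
finger_force: 30.0
```

```bash
python3 -m creep '[[0,-0.4,0,0,0,0,0],[0,-0.4,0,0,0,0,0],[0,-0.4,0,0,0,0,0]]'
```

```text
clock: 4.15
position: [464.2, -223.7, 97.3]
tcp_rot: [0.004, 0.724, 0.69, 0.005]
wrist_force: [16.7, 7.8, -8.0]
width: 9.1
finger_force: 30.0
```

```bash
python3 -m creep '[[0,0.4,0,0,0,0,0.3],[0,0.4,0,0,0,0,0.3],[0,0.4,0,0,0,0,0.3],[0,0.4,-5,0,0,0,0.3],[0,0.4,-10,0,0,0,0.5]]' && python3 -m creep '[[-4,6,-3,0,0,0,0.5],[-4,10.5,-5,0,0,0,0.5],[-4,10.5,-5,0,0,0,0.5],[-4,10.5,-5,0,0,0,0.5]]'; python3 -c "
from h import *
save('wrist','w2.png');o=env.get_obs();print(o['position'],o['wrist_force'])
for p in([573,-194,97],[573,-264,97],[463.5,-224,88]): print(proj('w2.png',p))"
```

```text
clock: 4.78
position: [462.4, -225.1, 195.7]
tcp_rot: [-0.001, 0.723, 0.691, -0.0]
wrist_force: [0.7, -0.0, 0.1]
width: 35.2
finger_force: 0.0
clock: 5.28
position: [565.4, -269.7, 243.9]
tcp_rot: [-0.001, 0.723, 0.691, -0.0]
wrist_force: [-0.7, 0.3, 0.4]
width: 45.7
finger_force: 0.0
[ 564.8966143  -269.50624555  243.68229545] [ 0.11800443 -0.21257781 -0.40274537]
[253.8 118.4]
[256.8 188.5]
[150.9 154.6]
```

View pics/w2.png

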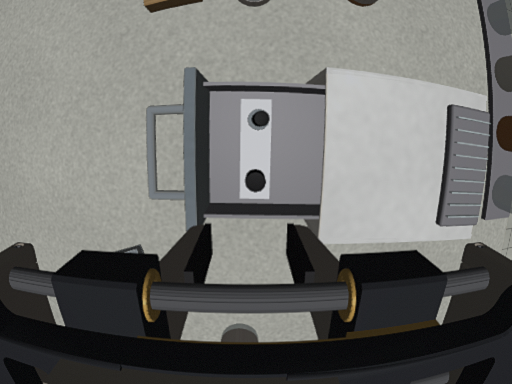

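The drawer is out, at the left of the view. The long pin stands in socket_a with its top near (261,118), and the stub is at (255,181).

```bash
python3 - <<'E'
from h import *
d=np.load('pics/w2.png.npz')['im']
g=(d.max(2)<45).astype(np.uint8); n,l,s,c=cv2.connectedComponentsWithStats(g[90:205,235:280])
for i in range(1,n):
    if s[i,4]>30: print(s[i],c[i]+[235,90])
print(shift([650,182.5,245],down(97.3)))
E
```

```text
[ 0  0 45  2 51] [259.29411765  90.11764706]
[ 17  21  17  15 192] [259.95833333 118.41145833]
[ 11  80  19  21 323] [254.91021672 180.06501548]
[  0 114  39   1  39] [254. 204.]
(array([45.54,  6.42, -0.1 ]), array([ -0. ,  -0.1, -99.9]))
```

```bash
python3 -m creep '[[45.5,6.4,0,0,0,-100,0],[45.5,6.4,0,0,0,-100,0],[45.5,6.4,0,0,0,-100,0],[45.5,6.4,0,0,0,-100,0],[45.5,6.4,0,0,0,-100,0]]';python3 -c "
from h import *
print(onz('w2.png',260.5,118,97),shift([650,182.5,230],down(97.3)))"
```

```text
clock: 5.95
position: [622.3, 38.9, 244.2]
tcp_rot: [-0.001, 0.33, 0.944, -0.0]
wrist_force: [0.4, -0.0, -0.6]
width: 0.5
finger_force: 0.0
[ 579.5 -193.9   97. ] (array([ 6.79, 12.95,  1.42]), array([ -0. ,  -0.1, -45.9]))
```

```bash
python3 -m creep '[[6.8,13,0,0,0,-46,0],[6.8,13,0,0,0,-46,0],[6.8,13,0,0,0,-46,0],[6.8,13,0,0,0,-46,0],[6.8,13,0,0,0,-46,0]]';python3 -c "
from h import *
save('wrist','w3.png')
print(shift([660,184,110],down(97.3)))"
```

```text
clock: 6.58
position: [651.0, 181.0, 243.9]
tcp_rot: [-0.001, -0.063, 0.998, -0.0]
wrist_force: [0.3, -1.0, 0.2]
width: 0.6
finger_force: 0.0
(array([-0.96,  0.21, 13.4 ]), array([-0. , -0.1, -0. ]))
```

View pics/w3.png

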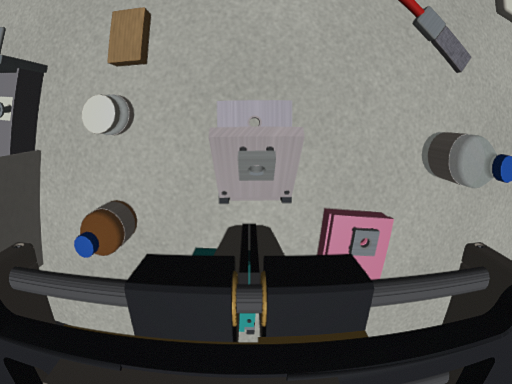

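```bash
python3 -c "
from h import *
f='w3.png'
for n,u,v,z in[('hole',254.5,122,30),('hl',286,198,32),('hr',223.5,198,32),('el',292,100,30),('er',219,102,30)]: print(n,onz(f,u,v,z))
for th in (.6,.7,.8,.9):
  x=np.array([.992,.126,0]);H=np.array([660,183.7,32]);print(th,proj(f,H-x*(115*np.cos(th)-12*np.sin(th))+[0,0,115*np.sin(th)+12*np.cos(th)]))"
```

```text
hole [576.3 178.4  30. ]
hl [663.7 229.5  32. ]
hr [673.6 152.4  32. ]
el [543.2 219.7  30. ]
er [557.3 133.1  30. ]
0.6 [250.3 115.7]
0.7 [250.3 123.8]
0.8 [250.4 133.4]
0.9 [250.4 144.3]
```

```bash
python3 -m creep '[[-1.1,0.7,6,0,0,0,0],[-1.1,0.7,12.4,0,0,0,0],[-1.1,0.7,12.9,0,0,0,0],[-1.1,0.7,12.9,0,0,0,0]]' 40; python3 -m creep '[[0.8,0,0.7,0,0,0,0],[1.6,0,1.4,0,0,0,0],[2.1,0,1.7,0,0,0,0],[2.5,0,2.1,0,0,0,0],[2.5,0,2.1,0,0,0,0]]';  python3 -m creep '[[0.3,0,0.4,0,0,0,0],[0.7,0,0.8,0,0,0,0],[1,0,1.3,0,0,0,0],[1.2,0,1.7,0,0,0,0],[1.2,0,1.7,0,0,0,0]]'
```

```text
clock: 7.12
position: [662.9, 189.1, 117.3]
tcp_rot: [0.001, -0.061, 0.998, -0.0]
wrist_force: [0.5, 0.4, 1.0]
width: 0.2
finger_force: 0.0
clock: 7.75
position: [637.8, 186.3, 95.3]
tcp_rot: [0.0, -0.062, 0.998, -0.0]
wrist_force: [0.3, -1.1, 2.9]
width: 0.5
finger_force: 1.4
clock: 8.38
position: [625.0, 184.7, 76.5]
tcp_rot: [-0.001, -0.062, 0.998, 0.0]
wrist_force: [-0.6, 0.0, -0.4]
width: 0.5
finger_force: 0.0
```

```bash
python3 -m creep '[[0.2,0,0.4,0,0,0,0],[0.3,0,0.7,0,0,0,0],[0.3,0,0.9,0,0,0,0],[0.3,0,0.9,0,0,0,0]]';python3 -m creep '[[0,0,0.2,0,0,0,0],[0,0,0.4,0,0,0,0],[0,0,0.4,0,0,0,0]]'
```

```text
clock: 8.88
position: [622.8, 184.5, 69.4]
tcp_rot: [-0.0, -0.062, 0.998, -0.0]
wrist_force: [-2.4, -0.6, 6.8]
width: 0.3
finger_force: 3.5
clock: 9.25
position: [622.9, 184.5, 69.2]
tcp_rot: [-0.001, -0.062, 0.998, -0.0]
wrist_force: [-13.3, -2.0, 28.1]
width: 0.3
finger_force: 14.0
```

```bash
python3 -m creep '[[0,0,-4,0,0,0,0],[0,0,-10,0,0,0,0],[1,0,-13,0,0,0,0.4],[1,0,-13,0,0,0,0.4],[1,0,-13,0,0,0,0.4]]'; python3 -c "
from h import *
save('wrist','w4.png')
im=cv2.imread('pics/w4.png');cv2.imwrite('pics/w4c.png',cv2.resize(im[60:260,150:350],(600,600),interpolation=3))
o=env.get_obs();print(o['position'],o['joint_pos'])"
```

```text
clock: 9.88
position: [612.0, 183.1, 192.5]
tcp_rot: [-0.002, -0.062, 0.998, -0.0]
wrist_force: [0.4, -0.6, -1.4]
width: 28.5
finger_force: 0.0
[611.79113756 183.07361016 191.95863979] [ 1.01853007e-01  3.59616201e-01  1.45169191e+00  6.83447076e-05
  1.33456300e+00 -1.59260156e+00]
```

View pics/w4c.png

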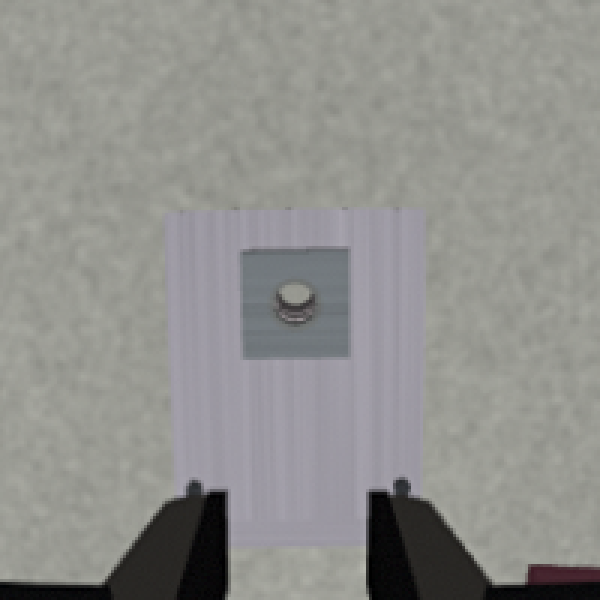

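The lid is shut and lies flat. The bush is centred at about (248.8,160.8) in the full picture.

```bash
python3 -c "
from h import *
f='w4.png'
b=[onz(f,150+u/3,60+v/3,60) for u,v in((242,249),(349.5,247.5),(351,357),(243,358))]
print(b,np.mean(b,0))
print(shift([579.5,-194,230],down(87.2)),shift([579.5,-194,230],down(-2.8)))"
```

```text
[array([561.3, 160. ,  60. ]), array([556.7, 193.2,  60. ]), array([591. , 198.3,  60. ]), array([595.6, 164.3,  60. ])] [576.15 178.95  60.  ]
(array([  7.87, -37.02,  -3.78]), array([-0. , -0.2,  9.9])) (array([  7.87, -37.02,  -3.78]), array([-0.2, -0.2, 99.9]))
```

```bash
python3 -m creep '[[7.9,-37,-3.8,0,0,9.9,0.4],[7.9,-37,-3.8,0,0,9.9,0.4],[7.9,-37,-3.8,0,0,9.9,0.4],[7.9,-37,-3.8,0,0,9.9,0.4],[7.9,-37,-3.8,0,0,9.9,0.4]]'>/dev/null; python3 -m creep '[[0,0,0,0,0,0,0.4],[0,0,0,0,0,0,0.4]]'; python3 -c "
from h import *
print(shift([574,-194,200],down(87.2)))"
```

```text
clock: 10.8
position: [585.5, -125.9, 224.1]
tcp_rot: [-0.001, 0.025, 1.0, 0.001]
wrist_force: [0.3, 0.5, 0.1]
width: 36.6
finger_force: 0.0
(array([ 0.8 , -6.86,  2.4 ]), array([ 0.1, -0.2, -0. ]))
```

```bash
python3 -m creep '[[0.8,-4,0,0,0,0,0.4],[0.8,-6.9,1.4,0,0,0,0.4],[0.8,-6.9,2.4,0,0,0,0.4],[0.8,-6.9,2.4,0,0,0,0.4]]'; python3 - <<'E'
from h import *
d=save('wrist','w5.png')
print(proj('w5.png',[577,-194,97]))
c=proj('w5.png',[577,-194,97]).astype(int);x0,y0=c-30
g=(d.max(2)<40).astype(np.uint8)[y0:y0+60,x0:x0+60]; n,l,s,cc=cv2.connectedComponentsWithStats(g)
for i in range(1,n):
    if s[i,4]>30: print(s[i],cc[i]+[x0,y0],onz('w5.png',*(cc[i]+[x0,y0]),97))
im=cv2.imread('pics/w5.png');cv2.imwrite('pics/w5c.png',cv2.resize(im[80:280,150:350],(600,600),interpolation=3))
E
```

```text
clock: 11.3
position: [574.2, -192.7, 200.0]
tcp_rot: [-0.002, 0.024, 1.0, 0.001]
wrist_force: [0.4, 0.5, 0.7]
width: 37.1
finger_force: 0.0
[246.9 209.4]
[ 24  16  16  26 345] [247.4        207.60289855] [ 575.4 -193.5   97. ]
[ 0 45  3 15 37] [216.78378378 231.75675676] [ 596.5 -221.9   97. ]
```

View pics/w5c.png

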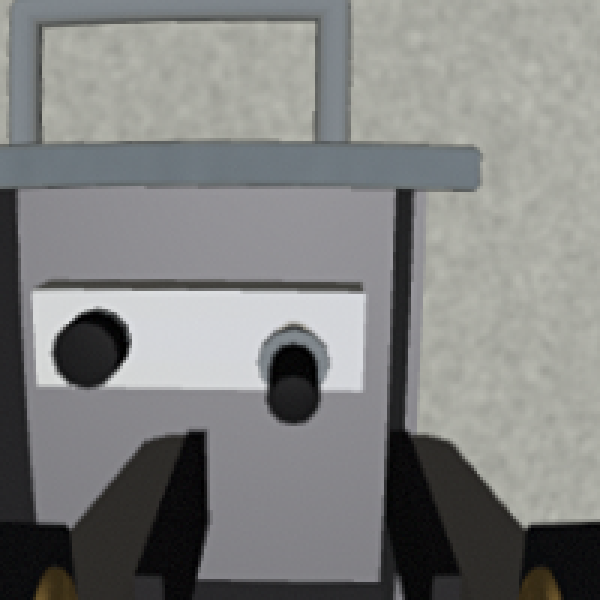

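The long pin's top disc is at (247.7,212.7). It sits between the fingers, with the collar behind it.

```bash
python3 -c "
from h import *
p=onz('w5.png',247.7,212.7,97);print(p,proj('w5.png',[576,-194,61]),'collar px',150+293/3,80+360/3, onz('w5.png',150+293/3,80+362/3,61))
print(shift([p[0],p[1],89],down(87.2)))"
```

```text
[ 580.  -193.5   97. ] [247.  198.6] collar px 247.66666666666669 200.0 [ 578.1 -193.5   61. ]
(array([-0.55, -0.05, 11.2 ]), array([ 0.1, -0.1,  0.1]))
```

```bash
python3 -m creep '[[-0.5,0,5,0,0,0,0.4],[-0.5,0,9,0,0,0,0.4],[-0.5,0,11.1,0,0,0,0.4],[-0.5,0,11.1,0,0,0,0.4]]';python3 -m creep '[[0,0,0,0,0,0,0],[0,0,0,0,0,0,0],[0,0,0,0,0,0,0],[0,0,0,0,0,0,0]]' 45
```

```text
clock: 11.85
position: [578.9, -193.3, 89.4]
tcp_rot: [-0.002, 0.024, 1.0, 0.001]
wrist_force: [0.1, -0.1, 1.1]
width: 36.6
finger_force: 0.0
clock: 12.35
position: [580.7, -195.3, 92.4]
tcp_rot: [0.001, 0.025, 1.0, -0.0]
wrist_force: [-0.5, 2.8, 6.4]
width: 15.1
finger_force: 45.0
```

```bash
python3 -m creep '[[0,0,-2,0,0,0,0],[0,0,-5,0,0,0,0],[0,0,-10,0,0,0,0],[0,0,-14,0,0,0,0],[0,0,-14,0,0,0,0]]';python3 -c "
from h import *
o=env.get_obs();print(o['position'],o['width']);print(shift([576.2,179,215],down(97.8)))"
```

```text
clock: 12.98
position: [581.5, -196.8, 236.4]
tcp_rot: [0.004, 0.025, 1.0, -0.002]
wrist_force: [-0.2, -1.3, -1.3]
width: 14.9
finger_force: 44.9
[ 581.5187284  -196.77509708  236.35556804] 14.880262188674156
(array([ 2.39, 37.52,  1.94]), array([ -0.3,   0.4, -10.6]))
```

```bash
python3 -m creep '[[2.4,37.5,1,0,0,-10.6,0],[2.4,37.5,1,0,0,-10.6,0],[2.4,37.5,1,0,0,-10.6,0],[2.4,37.5,1,0,0,-10.6,0],[2.4,37.5,1,0,0,-10.6,0]]'>/dev/null; python3 -c "
from h import *
print(shift([576.2,179,200],down(97.8)))"
```

```text
(array([-1.06,  5.95,  2.12]), array([-0. , -0.1, -0. ]))
```

```bash
python3 -m creep '[[-1,5.9,1,0,0,0,0],[-1,5.9,4,0,0,0,0],[-1,5.9,5.6,0,0,0,0],[-1,5.9,5.6,0,0,0,0],[-1,5.9,5.6,0,0,0,0]]'; python3 - <<'E'
from h import *
save('wrist','w6.png')
o=env.get_obs();print(o['position'],q2R(o['tcp_rot']).as_matrix().round(4).tolist())
r=q2R(o['tcp_rot'])
print('expected foot px',proj('w6.png',o['position']+r.apply([0,0,78.5])),'bush',proj('w6.png',[576.2,179,60]))
im=cv2.imread('pics/w6.png');cv2.imwrite('pics/w6c.png',cv2.resize(im[110:260,175:325],(600,600),interpolation=3))
E
```

```text
clock: 14.22
position: [577.6, 176.0, 167.4]
tcp_rot: [0.001, -0.067, 0.998, -0.0]
wrist_force: [0.7, -0.5, 0.1]
width: 15.1
finger_force: 44.9
[577.8416196  176.13432126 167.82928241] [[-0.9909, -0.1343, 0.0019], [-0.1343, 0.9909, 0.0001], [-0.0019, -0.0002, -1.0]]
expected foot px [248.5 214.6] bush [252.1 203.4]
```

View pics/w6c.png

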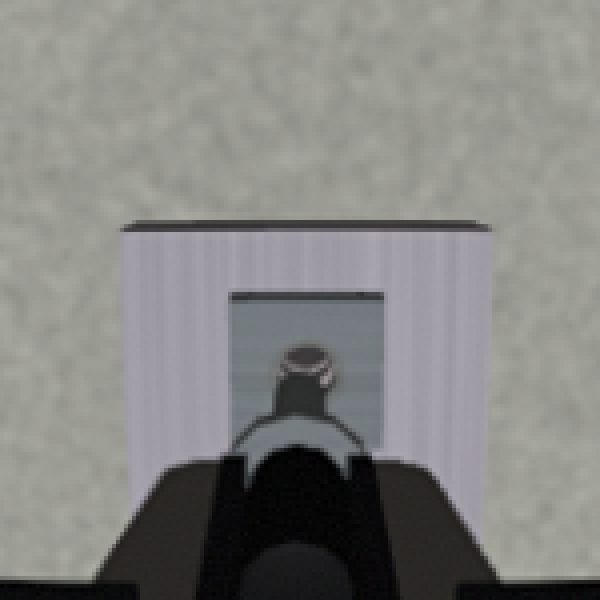

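```bash
python3 - <<'E'
from h import *
im=np.load('pics/w6.png.npz')['im'].astype(int).mean(2).astype(int)
print('cols',list(range(232,272)))
for v in range(190,262): print(v,*im[v,232:272]) if v<236 or v%3==0 else 0
o=env.get_obs();r=q2R(o['tcp_rot'])
for d in (73,78.5,84,90):
    P=lambda x,y,h:proj('w6.png',o['position']+r.apply([x,y,d-h]))
    print(d,'foot',P(0,0,0),'footnear',P(3,0,0),'shaftL/R@4',P(0,-5,4),P(0,5,4),'collfar+x',P(12,0,49),P(12,0,44),'colL/R',P(0,-12,49),P(0,12,49),'gtop',P(8,0,85),P(-8,0,85))
E
```

```text
cols [232, 233, 234, 235, 236, 237, 238, 239, 240, 241, 242, 243, 244, 245, 246, 247, 248, 249, 250, 251, 252, 253, 254, 255, 256, 257, 258, 259, 260, 261, 262, 263, 264, 265, 266, 267, 268, 269, 270, 271]
190 132 120 122 122 122 122 122 122 123 122 122 123 122 122 122 122 122 123 123 122 122 123 122 122 123 122 123 122 122 124 124 124 122 123 123 123 122 122 121 152
191 134 120 122 122 123 122 122 122 122 122 122 121 122 122 122 122 122 122 123 123 123 123 123 122 122 123 121 123 122 124 124 124 123 124 124 123 123 123 124 152
192 135 121 121 121 122 122 122 121 122 122 122 122 122 122 122 122 123 123 123 122 123 123 123 123 123 123 123 123 124 123 123 123 124 123 123 124 123 123 122 151
193 134 120 121 121 122 122 121 122 122 122 122 121 122 121 122 122 122 123 123 122 122 123 122 123 122 122 122 122 122 122 121 122 122 123 122 122 122 120 121 152
194 135 123 122 123 123 123 124 123 123 123 123 123 123 123 123 124 123 125 123 122 121 122 122 122 123 124 123 123 122 122 122 123 122 122 123 122 122 121 122 152
195 136 124 123 125 125 124 124 124 124 124 124 125 124 125 125 124 121 11
[... 6497 characters left out ...]
9 218.2] [255.1 218.2] collfar+x [248.4 221.6] [248.4 219.1] colL/R [228.8 240.1] [267.9 240.1] gtop [248.2 252.1] [248.2 280.5]
78.5 foot [248.5 214.6] footnear [248.5 210.9] shaftL/R@4 [242.  216.1] [255.  216.1] collfar+x [248.4 218.8] [248.4 216.5] colL/R [229.3 236.9] [267.4 236.9] gtop [248.2 247.7] [248.2 275.4]
84 foot [248.5 212.6] footnear [248.5 209. ] shaftL/R@4 [242.2 214. ] [254.8 214. ] collfar+x [248.4 216.2] [248.4 214. ] colL/R [229.9 233.8] [266.9 233.9] gtop [248.3 243.6] [248.3 270.6]
90 foot [248.5 210.6] footnear [248.5 207. ] shaftL/R@4 [242.4 211.9] [254.7 211.9] collfar+x [248.4 213.5] [248.4 211.4] colL/R [230.4 230.7] [266.4 230.7] gtop [248.3 239.4] [248.3 265.7]
```

The picture shows the pin tilted about 4° about the closing axis, with its foot leaning toward the robot. I'll turn the tool to bring it upright and centre the foot over the bush.

```bash
cat >> h.py <<'E'
def foot_to(target,f,ang,tilt):
    Rt=down(ang)*R.from_euler('y',tilt,degrees=True)
    return shift(np.array(target)-Rt.apply(f),Rt)
E
python3 -c "
from h import *
print(foot_to([576.2,179,76],[5.1,.8,82.5],97.8,-3.9))"
```

```text
(array([0.18, 0.23, 0.92]), array([-0. , -3.8, -0.1]))
```

```bash
python3 -m creep '[[0.18,0.23,0.9,0,-3.8,0,0],[0.18,0.23,0.9,0,-3.8,0,0],[0.18,0.23,0.9,0,-3.8,0,0],[0.18,0.23,0.9,0,-3.8,0,0]]'; python3 - <<'E'
from h import *
save('wrist','w7.png');o=env.get_obs();r=q2R(o['tcp_rot'])
print(o['position'],r.apply([5.1,.8,82.5])+o['position'],'axis',r.apply([.067,0,1]))
im=np.load('pics/w7.png.npz')['im'].astype(int).mean(2).astype(int)
for v in list(range(190,224))+[240,242,244,246,248]: print(v,*im[v,236:266])
print(proj('w7.png',[576.2,179,60]),[proj('w7.png',np.array([576.2,179,60])+d) for d in([-6.6,-.9,0],[.9,-6.6,0],[-.9,6.6,0])])
for d in(80,82.5,85):
    for tx in(.06,.07):
        P=lambda x,y,h:proj('w7.png',o['position']+r.apply([5.1-tx*h+x,y+.8,d-h]))
        print(d,tx,'foot',P(0,0,0),'near',P(3,0,0),'L/R@10',P(0,-5,10),P(0,5,10),'coll',P(12,0,49),'gtop',P(8,0,85))
E
```

```text
clock: 14.78
position: [575.7, 178.7, 158.4]
tcp_rot: [0.034, -0.068, 0.997, 0.002]
wrist_force: [1.1, 0.6, -0.2]
width: 14.7
finger_force: 44.9
[575.54947142 178.75134359 158.19557098] [575.87390736 179.596247    75.53916845] axis [ 1.21879728e-04 -6.60911546e-05 -1.00224198e+00]
190 122 122 122 122 123 123 121 122 123 123 123 122 123 122 123 123 121 123 121 123 121 122 123 122 122 123 122 122 122 122
191 123 124 122 123 123 124 123 123 123 122 121 121 120 121 121 122 124 123 124 123 122 122 123 123 122 123 122 122 122 123
192 125 124 124 125 124 125 124 124 121 118 111 109 109 108 113 116 121 123 124 124 125 124 124 124 124 125 125 124 124 123
193 124 124 125 124 124 123 121 118 111 105 90 83 81 82 90 103 110 116 121 123 124 123 123 124 123 125 124 123 123 123
194 122 122 123 123 121 117 119 113 90 66 59 60 58 59 59 67 86 107 114 119 122 122 123 122 122 122 122 122 121 121
195 121 122 122 121 117 112 118 116 89 65 58 59 58 59 59 73 95 106 108 111 119 120 121 120 120 122 120 121 120 120
196 122 122 121 119 114 102 88 126 126 106 94 83 78 79 98 124 141 112 94 107 113 120 121 121 120 
[... 3521 characters left out ...]
.4 207. ] near [249.4 203.3] L/R@10 [242.8 211.2] [256.1 211.3] coll [249.6 213.8] gtop [249.7 245.3]
80 0.07 foot [249.4 207. ] near [249.4 203.3] L/R@10 [242.8 211.4] [256.1 211.4] coll [249.6 214.5] gtop [249.7 246.9]
82.5 0.06 foot [249.4 206.2] near [249.4 202.5] L/R@10 [242.9 210.3] [256.  210.3] coll [249.6 212.7] gtop [249.7 243.5]
82.5 0.07 foot [249.4 206.2] near [249.4 202.5] L/R@10 [242.9 210.5] [256.  210.5] coll [249.6 213.4] gtop [249.6 245. ]
85 0.06 foot [249.4 205.3] near [249.4 201.7] L/R@10 [243.  209.4] [255.9 209.5] coll [249.5 211.5] gtop [249.6 241.7]
85 0.07 foot [249.4 205.3] near [249.4 201.7] L/R@10 [243.  209.6] [255.9 209.6] coll [249.5 212.3] gtop [249.6 243.2]
```

```bash
python3 -m creep '[[0,-0.08,0,0,0,0,0],[0.07,-0.08,1,0,0,0,0],[0.13,-0.08,2,0,0,0,0],[0.17,-0.08,2.5,0,0,0,0],[0.17,-0.08,2.5,0,0,0,0]]' 55
```

```text
clock: 15.45
position: [574.9, 177.9, 131.9]
tcp_rot: [0.033, -0.068, 0.997, 0.002]
wrist_force: [1.1, -0.4, -2.4]
width: 14.8
finger_force: 54.9
```

```bash
python3 -m creep '[[0.03,0,0.5,0,0,0,0],[0.07,0,1,0,0,0,0],[0.07,0,1,0,0,0,0]]'
```

```text
clock: 15.82
position: [574.9, 178.0, 122.1]
tcp_rot: [0.033, -0.068, 0.997, 0.002]
wrist_force: [2.1, -0.3, -1.3]
width: 14.8
finger_force: 54.9
```

Already about 19 mm into the bush, with no resistance. I'll keep going down.

```bash
python3 -m creep '[[0.03,0,0.5,0,0,0,0],[0.07,0,1,0,0,0,0],[0.1,0,1.5,0,0,0,0],[0.13,0,2,0,0,0,0],[0.13,0,2,0,0,0,0]]'; python3 -m creep '[[0.03,0,0.4,0,0,0,0],[0.05,0,0.8,0,0,0,0],[0.05,0,0.8,0,0,0,0]]'
```

```text
clock: 16.45
position: [575.0, 178.0, 102.0]
tcp_rot: [0.033, -0.068, 0.997, 0.002]
wrist_force: [3.1, -1.8, -2.6]
width: 14.8
finger_force: 54.9
clock: 16.82
position: [575.3, 178.1, 94.8]
tcp_rot: [0.033, -0.068, 0.997, 0.002]
wrist_force: [1.7, -1.7, 3.6]
width: 14.7
finger_force: 55.0
```

```bash
python3 -m creep '[[0.02,0,0.3,0,0,0,0],[0.03,0,0.5,0,0,0,0],[0.03,0,0.5,0,0,0,0]]' 60; python3 -m creep '[[0.01,0,0.2,0,0,0,0],[0.01,0,0.2,0,0,0,0],[0.01,0,0.2,0,0,0,0]]'
```

```text
clock: 17.2
position: [575.5, 178.1, 90.7]
tcp_rot: [0.034, -0.068, 0.997, 0.002]
wrist_force: [-0.8, -0.7, 9.1]
width: 14.7
finger_force: 60.0
clock: 17.58
position: [575.7, 178.2, 90.5]
tcp_rot: [0.034, -0.068, 0.997, 0.002]
wrist_force: [-7.1, -2.4, 20.4]
width: 14.7
finger_force: 60.0
```

```bash
python3 -m creep '[[0,0,0,0,0,0,0],[0,0,0,0,0,0,0],[0,0,0,0,0,0,0],[0,0,0,0,0,0,0],[0,0,0,0,0,0,0]]'; python3 - <<'E'
from h import *
save('wrist','w8.png');save('side','s8.png')
a=cv2.imread('pics/w8.png');b=cv2.imread('pics/s8.png')
cv2.imwrite('pics/f.png',np.vstack([cv2.resize(a[130:270,130:370],(514,300),interpolation=3),cv2.resize(b[130:270,180:420],(514,300),interpolation=3)]))
E
```

```text
clock: 18.2
position: [575.7, 178.2, 90.5]
tcp_rot: [0.034, -0.068, 0.997, 0.002]
wrist_force: [-6.3, -2.2, 18.9]
width: 14.7
finger_force: 60.0
```

View pics/f.png

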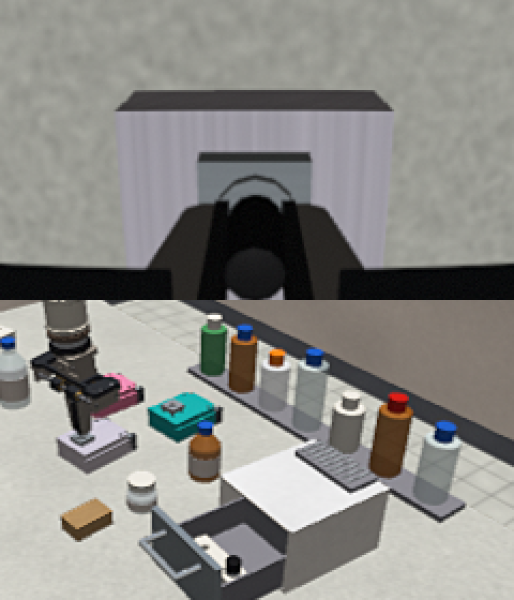

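The collar is seated on the bush, the clamp is shut, the drawer is out and the stub is still in its hole. The push holds steady at 19 N.

```bash
python3 -c "
from plant import env
print(env.hand_in())"
```

```text
the job is handed in; nothing more can be done
None
```

I handed the job in at about 18 s on the robot's clock: the drawer is out at its stop, the clamp is shut, and the long pin is through both halves, still gripped at 60 N and pressing the bush home with about 19 N; the hand-in gave no verdict.

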